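Sweep the grease stand and bring the nipple tin out by its handle

ROBOT

A 7-joint arm with a two-finger parallel gripper is mounted at the origin on the work surface. World frame = base frame: x ahead of the robot, y to its left, z up, the work surface at z = 0. Lengths are in m, angles in rad, forces in N, time in s.
With the tool pointing down it reaches from about 0.35 to 0.9 m from the base axis. Payload 8.1 kg.
Tool frame: the origin (TCP) lies at the very end of the fingers, on their centre line; the grasp point (between the pads) lies 19 mm behind it; z points along the fingers, y is the line along which they close (so a half turn about z gives the same grasp; the last joint's range is limited). The gripper opens to 92 mm and grips with 3 to 60 N. Pads are 19 mm wide; open, the fingers measure 130 mm over their backs; the gripper's body (75 mm by 190 mm) begins 47 mm behind the grasp point.
Start: joints at [-1.45, 0.434, 0.025, 1.573, -0.012, 1.134, -0.075], TCP at [0.139, 0.609, 0.227] pointing down, gripper open.
Joint ranges: [-2.62, 2.62], [-0.44, 2.09], [-1.27, 1.32], [0.08, 2.57], [-1.32, 4.46], [0.12, 2], [-2.74, 2.74]. Speed limits (rad/s): [2.22, 2.22, 3.01, 3.01, 3.14, 3.14, 3.14].

INTERFACE

Orientations are given as a rotation vector (axis times angle).
In Python, from cell import observe, get_image, sign_off, find_in, trace, place_of gives the robot as it stands. The module is installed in compiled form; this text tells all that it offers.
- The arm moves only by the shell command python3 -m handwheel 'ROWS' [OPENING] [FORCE]. ROWS is JSON, a list of rows, each a list of 6 numbers: the shift along the tool's x, y, z each as a share of 0.02 m, from -1 to 1, then the turn, a rotation vector about the tool's x, y, z each as a share of 4 degrees, from -1 to 1. A call has 1 to 8 rows; each row shifts and turns the commanded pose from where the row before left it, along the tool's axes as they then stand; what a row does not reach is not made up. A row lasts 1/12 s, in which the tool goes at most 41.7 mm and 7.16 degrees, less where a joint would pass 70% of its speed; a pose out of reach is approached as far as the arm can. A call with a number of a shift or a turn outside -1 to 1 is refused whole. A call with a gripper value outside its range is refused whole. OPENING is the opening, from 0 (shut) to 1 (fully open), set as the call begins (- or left out, the last holds). The fingers move at their own pace and stop on an object; FORCE is the grip in N (left out, the last holds). Time passes only in rows, so rows that do not move let the fingers close. It gives the time, the measured TCP pose, the force, the opening and the grip force at its end, in the units of the state.
- observe(): the state, without advancing time (a new reading comes with each control period).
- get_image(name): name is "side" or "top" or "wrist"; returns a dict with "image" (420x560x3 uint8, red, green, blue), "fx", "fy", "cx", "cy" (pixels), "k1" (the pictures are not rectified: a ray, as slopes to the right and down, at radius r is drawn at 1 + k1 r^2 times it, then the intrinsics apply), "position" and "orientation" of the camera in the world. Camera axes: x right, y down, z forward; pixel columns grow to the right and rows downward; lengths in m; the calibration is good to about 2 mm. A picture is of the moment at which its call begins. There is no depth.
- sign_off(): hands the job in; it is judged then, once.
Trained networks look in the newest picture that a camera, given by its name, has taken for a name from the list of things; names that differ only in an ending like _2 or _b are one class to them, and where a whole thing is asked for, a point or a joint stands for the part that bears it (a point fixed in the world has none). Each returns a list of dicts, best first, with "score" (0 to 1); they miss things now and then, are a little off and sometimes report something else, mostly with a low value. They report only what shows in the picture. A call takes as long as a camera call.
- find_in(label, camera): "rect" ([centre column, centre row, width, height] as shares, 0 to 1, of the picture: columns of its width, rows of its height, round what is visible of it).
- trace(label, camera): "region" (420x560 bool, what is visible of it) and "rect" ([centre column, centre row, width, height] as shares, 0 to 1, of the picture: columns of its width, rows of its height, round what is visible of it).
- place_of(label, camera): "point" ([column, row] as shares, 0 to 1, of the picture: columns of its width, rows of its height: a listed point, or the origin of a listed thing).
The state is a dict: "clock": time; "joints": joint angles; "dq": joint speeds; "joint_efforts": joint torques, N m; "position": TCP position; "ee_rot": TCP orientation; "force": force on the tool from outside, world axes, zero at the start; "ft_torque": the same for the moment, N m; "width": opening from 0.0 (shut) to 1.0 (fully open); "gripper_force": force on a finger pad.
Only numpy, scipy, OpenCV 4.12 (cv2) and the standard library are available. Lean on these libraries where they do the work, as an engineer would, in place of code of your own. Each camera call takes 0.05 s, during which the arm holds its last target. There are 200 camera calls.

TASK

Pick up the scraper block by its red handle, sweep all four mud-brick chips off the blue tile into the trough of the stand with it, and stand the scraper upright on the table again. Then reach in under the rack, lift the grease nipple tin by its handle straight off the table without dragging it, bring it out and set it down gently, upright, in the middle of the swept tile. Keep the fingers off the chips, do not bump the rack and leave everything else where it is.

Things in the scene. Friction and masses are not known exactly. Their poses are not given: they have to be found in the camera images.
- stand: fixed stand in the middle or on the left: blue glazed tile, 150 mm along x and 180 mm along y, top face 45 mm above the table; on its +x side (away from the robot) an open dark steel trough as long as the tile, inside from 75 to 143 mm along x, floor 4 mm and walls 43 mm above the table. Origin on the table below the middle of the blue tile; x points from tile to trough
- chip1: terracotta-brown mud-brick chip, about 24 x 24 x 18 mm, lying loose on the blue tile; origin at its centre
- chip2: terracotta-brown mud-brick chip, about 24 x 24 x 18 mm, lying loose on the blue tile; origin at its centre
- chip3: terracotta-brown mud-brick chip, about 24 x 24 x 18 mm, lying loose on the blue tile; origin at its centre
- chip4: terracotta-brown mud-brick chip, about 24 x 24 x 18 mm, lying loose on the blue tile; origin at its centre
- scraper: loose scraper block standing on the table in the middle or on the left, beside the stand: pale wood with black rubber foot, 24 mm thick along x, 150 mm wide along y (wider than the chips' spread), 45 mm high, a red arch handle on top; about 0.23 kg; front and back alike. Origin in the middle of its underside, z up
- scraper_handle: red grip bar of the scraper, 14 mm thick along its x, 100 mm long along its y, 12 mm high; origin in the middle of the bar, 95 mm above the scraper's underside; the gap between bar and block is 44 mm high
- rack: fixed rack on the robot's right: dark wooden board, 180 mm along y, 85 mm deep along x, underside 245 mm above the table, on two steel posts at its rear corners (x 74, y +-80 mm); a black hedge trimmer handle lies on it, top at 295 mm. Origin on the table below the middle of the board's open front edge, which faces left, to the stand; x points in under the board, to the right
- tin: closed chrome grease nipple tin with red band, 98 mm across, 62 mm high (too wide to grip), on the table, its middle 12 to 25 mm in from the rack's front edge; about 0.45 kg, balanced below its handle. Origin in the middle of its underside, z up. The board leaves no room for an upright gripper: come from the rack's open front, the tool leaning 30 to 40 degrees, its body out from under the board
- tin_handle: black grip bar of the tin's arch handle, 66 mm long along its x (which points in under the board, within 0.2 rad of the rack's x), 14 mm thick along its y, 18 mm high; origin in the middle of the bar, 104 mm above the tin's underside; 33 mm of free height below the bar between two 6 mm legs at its ends
- padlock: silver padlock lying flat, about 90 x 60 x 22 mm, between robot and work; bystander; origin under its body
- nut: long six-sided steel coupling nut standing on end, 52 mm across and 70 mm high, between robot and work; bystander; origin in the middle of its underside
- reflector: orange safety reflector disc with black rim lying flat, 76 mm across and 18 mm high, between robot and work; bystander; origin in the middle of its underside

How it is judged:
On the way, in this order (a step that is already met when the one before it is completed fails the run):
1. the scraper is lifted off the table by its red handle (height (world z) of scraper above 0.015 m and contact force between the fingers and scraper_handle above 1 N), for 0.1 s.
2. all four chips are in the trough, swept there while the scraper is held by its handle and the tin still stands in its place (x of chip1 in the frame of stand between 0.073 and 0.147 m and y of chip1 in the frame of stand between -0.09 and 0.09 m and height (world z) of each of chip1, chip2, chip3, chip4 below 0.044 m and x of chip2 in the frame of stand between 0.073 and 0.147 m and y of chip2 in the frame of stand between -0.09 and 0.09 m and x of chip3 in the frame of stand between 0.073 and 0.147 m and y of chip3 in the frame of stand between -0.09 and 0.09 m and x of chip4 in the frame of stand between 0.073 and 0.147 m and y of chip4 in the frame of stand between -0.09 and 0.09 m and contact force between the fingers and scraper_handle above 1 N and distance of tin from where it was at the start of the episode below 0.02 m), for 0.1 s.
3. the tin is lifted by its handle off the table near where it stood (height (world z) of tin above 0.006 m and distance of tin from where it was at the start of the episode below 0.08 m and contact force between the fingers and tin_handle above 1 N), for 0.05 s.
At the end, for the whole second after the job is handed in: All four chips lie in the trough (centres within it and below the tile's face), the tin stands upright (within 0.06 rad), at rest on the blue tile, its middle within 25 mm of the tile's middle, and the scraper stands upright (within 0.1 rad) at rest on the table (x of chip1 in the frame of stand between 0.073 and 0.147 m and y of chip1 in the frame of stand between -0.09 and 0.09 m and height (world z) of each of chip1, chip2, chip3, chip4 below 0.044 m and x of chip2 in the frame of stand between 0.073 and 0.147 m and y of chip2 in the frame of stand between -0.09 and 0.09 m and x of chip3 in the frame of stand between 0.073 and 0.147 m and y of chip3 in the frame of stand between -0.09 and 0.09 m and x of chip4 in the frame of stand between 0.073 and 0.147 m and y of chip4 in the frame of stand between -0.09 and 0.09 m and horizontal distance between tin and stand below 0.025 m and height (world z) of tin between 0.041 and 0.049 m and angle between tin's own z axis and vertical below 0.06 rad and linear speed of each of tin, scraper below 0.02 m/s and height (world z) of scraper below 0.008 m and angle between scraper's own z axis and vertical below 0.1 rad); the robot touches nothing.
It fails at once if the fingers push a chip (contact force between the fingers and chip1 above 1 N or contact force between the fingers and chip2 above 1 N or contact force between the fingers and chip3 above 1 N or contact force between the fingers and chip4 above 1 N).
It fails at once if a bystander is moved by more than 25 mm (distance of any of padlock, nut, reflector from where it was at the start of the episode above 0.025 m).
It fails at once if the rack is bumped with more than 12 N (contact force between any of the fingers, the arm, tin, scraper and rack above 12 N).
It fails at once if the tin is dragged over the table: more than 30 mm from its place and still down on the table (distance of tin from where it was at the start of the episode above 0.03 m and height (world z) of tin below 0.002 m).
It fails at once if the tin is tipped by more than 0.6 rad, or dropped (moves faster than 0.4 m/s while not held) (angle between tin's own z axis and vertical above 0.6 rad or (linear speed of tin above 0.4 m/s and contact force between the fingers and tin_handle below 0.2 N)).
It also fails if it takes over 67 s, if anything falls off the work surface, if the arm or the gripper's body presses on something with over 40 N, if the wrist force passes 120 N, or if a joint passes its speed limit or range.

## Working session

There is one attempt and no reset: what is moved stays moved. The work goes in short steps, Python scripts to look and compute and a shell command to move; the robot and the scene stay as the last step left them, time stands still between calls to the robot, and variables do not carry over. Pictures are saved under pics/ and viewed, at most 13 in all, crops included, and the job is handed in when it is done.

```bash
mkdir -p pics
cat > h.py <<'E'
import numpy as np, cv2
from scipy.spatial.transform import Rotation as R
from cell import observe, get_image, sign_off, find_in, trace, place_of
def rot(o):
    o=np.array(o,float)
    if o.shape==(3,3): return o
    return R.from_rotvec(o).as_matrix() if o.size==3 else R.from_quat(o).as_matrix()
def ray(c,u,v):
    d=np.array([(u-c['cx'])/c['fx'],(v-c['cy'])/c['fy']]); s=d.copy()
    for _ in range(30): s=d/(1+c['k1']*(s@s))
    return rot(c['orientation'])@np.array([s[0],s[1],1])
def at_z(c,u,v,z):
    r=ray(c,u,v); p=np.array(c['position']); return p+r*(z-p[2])/r[2]
def proj(c,P):
    q=rot(c['orientation']).T@(np.array(P)-c['position']); s=q[:2]/q[2]; s=s*(1+c['k1']*(s@s))
    return np.array([s[0]*c['fx']+c['cx'],s[1]*c['fy']+c['cy']])
def save(c,n): cv2.imwrite('pics/'+n+'.png',c['image'][:,:,::-1])
E
python3 - <<'E'
from h import *
s=observe(); print(s['clock'],s['position'],s['ee_rot'],s['width'])
Z=dict(stand=0,chip1=.054,scraper=0,scraper_handle=.095,rack=0,tin=0,tin_handle=.104,padlock=0,nut=0,reflector=0)
for n in ['top','side']:
    c=get_image(n); save(c,n+'0'); print(n,c['position'],c['orientation'],c['fx'],c['k1'])
    for k,z in Z.items():
        for d in place_of(k,n)[:4 if k=='chip1' else 1]:
            u=d['point'][0]*560;v=d['point'][1]*420
            print(k,round(d['score'],2),round(u),round(v),at_z(c,u,v,z).round(3))
print(observe()['clock'])
E
```

```text
0.0 [0.13866414 0.60889156 0.22594739] [-3.50955127e-01 -3.12188590e+00  2.48018729e-03] 1.0007899496783148
top [ 4.26055422e-01 -9.29705465e-04  1.03926504e+00] [-2.20836812  2.18752001 -0.06297497] 408.8500417505371 -0.12094816429380481
stand 0.77 252 179 [0.553 0.047 0.   ]
chip1 0.66 239 156 [0.603 0.077 0.054]
chip1 0.61 239 179 [0.545 0.076 0.054]
chip1 0.6 270 162 [0.588 0.002 0.054]
chip1 0.57 266 186 [0.53  0.011 0.054]
scraper 0.87 164 172 [0.569 0.275 0.   ]
scraper_handle 0.57 153 168 [0.565 0.276 0.095]
tin 0.87 353 160 [ 0.606 -0.213  0.   ]
tin_handle 0.65 367 154 [ 0.601 -0.223  0.104]
padlock 0.58 331 238 [ 0.404 -0.155  0.   ]
nut 0.79 211 242 [0.39  0.151 0.   ]
reflector 0.57 407 235 [ 0.411 -0.354  0.   ]
side [ 0.12273853 -0.63215555  0.71361102] [-2.18689886  0.58176705 -0.25853763] 442.8603050282892 -0.015885588171858072
stand 0.75 307 225 [0.566 0.044 0.   ]
chip1 0.7 305 221 [0.536 0.006 0.054]
chip1 0.63 292 206 [0.537 0.07  0.054]
chip1 0.62 317 198 [0.603 0.062 0.054]
chip1 0.49 327 214 [0.593 0.001 0.054]
scraper 0.86 267 179 [0.571 0.262 0.   ]
scraper_handle 0.77 262 150 [0.561 0.266 0.095]
rack 0.45 353 393 [ 0.406 -0.357  0.   ]
tin 0.95 391 290 [ 0.607 -0.216  0.   ]
tin_handle 0.92 397 255 [ 0.604 -0.216  0.104]
padlock 0.6 291 311 [ 0.401 -0.158  0.   ]
reflector 0.78 354 391 [ 0.409 -0.355  0.   ]
1.1
```

View pics/top0.png

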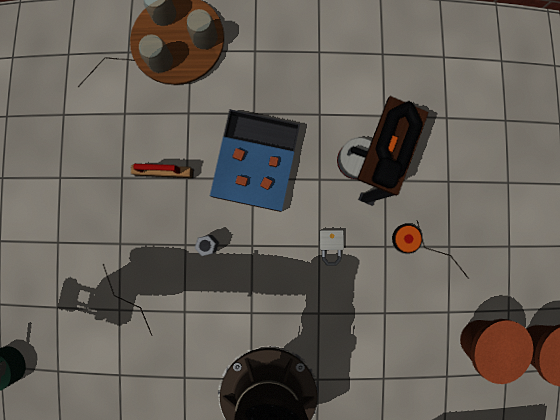

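View pics/side0.png

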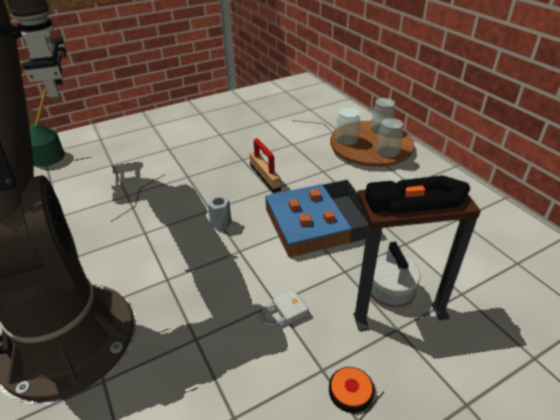

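Top view: tile at about (252,175), with four chips; red scraper bar at (155,168); rack board at (393,145), leaning clockwise, tin peeking out left at (353,158); padlock (331,240), nut (206,244), reflector (407,238). The side view agrees: tin handle at (398,255) under the board. Now the yaw angles.

```bash
cat > m.py <<'E'
from h import *
def rect(c,m,z,name):
    m=m.astype(np.uint8); n,l,st,_=cv2.connectedComponentsWithStats(m); k=1+np.argmax(st[1:,4])
    vs,us=np.nonzero(l==k); P=np.array([at_z(c,u,v,z)[:2] for u,v in zip(us,vs)])
    (cx,cy),(w,h),a=cv2.minAreaRect((P*1000).astype(np.float32))
    print(name,'c',round(cx,1),round(cy,1),'size',round(w,1),round(h,1),'ang',round(a,1),len(us))
    return P
for n in ['top','side']:
    c=get_image(n); I=c['image'].astype(int); r,g,b=I[...,0],I[...,1],I[...,2]
    rect(c,cv2.morphologyEx(((b>1.5*r)&(b>70)).astype(np.uint8),cv2.MORPH_CLOSE,np.ones((9,9))),.045,n+' tile')
    for k,z in [('scraper_handle',.101),('rack',.262),('tin_handle',.113),('tin',.062),('scraper',.045)]:
        t=trace(k,n)
        if t:
            print(t[0]['score'],t[0]['rect']); rect(c,t[0]['region'],z,n+' '+k)
            if k=='tin_handle' or k=='rack': 
                vs,us=np.nonzero(t[0]['region']); q=cv2.minAreaRect(np.c_[us,vs].astype(np.float32)); print('px',cv2.boxPoints(q).round(0).tolist())
    if n=='side': cv2.imwrite('pics/tin.png',cv2.resize(c['image'][170:330,330:490,::-1],(600,600),interpolation=2))
    else: cv2.imwrite('pics/tinT.png',cv2.resize(c['image'][85:215,330:460,::-1],(600,600),interpolation=2))
E
python3 m.py; python3 -c "
import cv2,numpy as np
cv2.imwrite('pics/both.png',cv2.resize(np.hstack([cv2.imread('pics/tin.png'),cv2.imread('pics/tinT.png')]),(800,400)))"
```

```text
top tile c 561.6 45.5 size 178.6 150.3 ang 78.6 4030
0.79 [0.2813, 0.3983, 0.0798, 0.0167]
top scraper_handle c 565.1 268.5 size 107.7 17.3 ang 88.7 288
0.7 [0.7032, 0.3554, 0.1307, 0.2536]
top rack c 576.5 -232.8 size 87.3 217.7 ang 68.5 4153
px [[350.0, 196.0], [388.0, 94.0], [430.0, 110.0], [392.0, 212.0]]
0.61 [0.5946, 0.5875, 0.0437, 0.0883]
top tin_handle c 385.9 -140.1 size 77.1 52.5 ang 0.3 536
px [[320.0, 230.0], [343.0, 230.0], [343.0, 264.0], [320.0, 264.0]]
0.7 [0.6323, 0.3773, 0.06, 0.0998]
top tin c 606.2 -195.6 size 65.5 106.3 ang 69.4 944
0.61 [0.2916, 0.4035, 0.1161, 0.0288]
top scraper c 567.8 268.3 size 35.0 156.3 ang 0.1 793
side tile c 562.2 43.6 size 183.7 152.3 ang 78.3 2720
0.54 [0.472, 0.3705, 0.0343, 0.0867]
side scraper_handle c 550.9 237.0 size 168.1 44.6 ang 85.8 320
0.77 [0.7445, 0.6069, 0.2314, 0.37]
side rack c 531.2 -317.4 size 342.4 192.6 ang 51.8 7651
px [[352.0, 330.0], [358.0, 173.0], [480.0, 177.0], [475.0, 334.0]]
0.85 [0.7091, 0.6271, 0.0354, 0.1067]
side tin_handle c 586.4 -232.4 size 102.8 36.4 ang 70.9 495
px [[380.0, 248.0], [395.0, 239.0], [415.0, 275.0], [399.0, 284.0]]
0.58 [0.7108, 0.6554, 0.0866, 0.1583]
side tin c 601.7 -227.2 size 175.2 86.3 ang 43.2 2261
0.89 [0.4729, 0.3925, 0.0563, 0.1226]
side scraper c 566.8 276.3 size 266.5 68.2 ang 70.1 879
```

View pics/both.png

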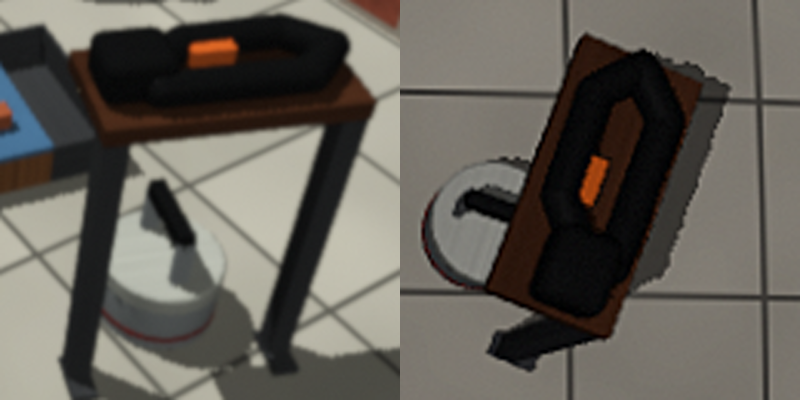

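```bash
cat > plan.py <<'E'
import sys
from h import *
def pose(a,L=0):
    a,L=np.radians([a,L]); y=np.array([np.cos(a),np.sin(a),0]); b=np.array([np.sin(a),-np.cos(a),0])
    z=np.cos(L)*np.array([0,0,-1])+np.sin(L)*b
    return np.c_[np.cross(y,z),y,z]
def plan(p,a,L=0,n=None):
    s=observe(); A=rot(s['ee_rot']); Rr=A.T@pose(a,L); w=R.from_matrix(Rr).as_rotvec()
    d=A.T@(np.array(p)-s['position'])
    n=n or int(np.ceil(max(np.abs(w).max()/np.radians(4),np.linalg.norm(d)/.0195,1)))
    # constant row (t,w/n): sum_k Rk t = d
    S=sum(R.from_rotvec(w*k/n).as_matrix() for k in range(n)); t=np.linalg.solve(S,d)
    print(n,'rows',(t/.02).round(3).tolist(),(np.degrees(w)/n/4).round(3).tolist(),'t',round(s['clock'],2),'at',s['position'].round(4),'f',np.round(s['force'],1),'w',round(s['width'],3),'gf',round(s['gripper_force'],1))
if __name__=='__main__':
    v=[float(x) for x in sys.argv[1:]]; plan(v[:3],v[3],v[4] if len(v)>4 else 0,int(v[5]) if len(v)>5 else None)
E
python3 plan.py .564 .270 .19 0
python3 - <<'E'
from h import *
c=get_image('top')
for z in (.26,.27,.28):
    q=[at_z(c,u,v,z) for u,v in [(390,96.4),(358.6,179),(397.6,194)]]
    d=q[0]-q[1]; e=q[2]-q[1]; print(z,q[0].round(3),q[1].round(3),np.linalg.norm(d),np.linalg.norm(e),np.degrees(np.arctan2(d[1],d[0])),np.degrees(np.arctan2(e[1],e[0])))
c2=get_image('side')
print('bar',[at_z(c2,u,v,.11).round(4) for u,v in [(392,244),(405,266)]],'top bar',[at_z(c,330+a*.325,85+b*.325,.113).round(4) for a,b in [(60,193),(115,212)]])
E
```

```text
28 rows [-1.028, 0.208, 0.066] [0.0, -0.0, 0.689] t 1.7 at [0.1387 0.6094 0.2267] f [ 0.8  0.1 -0.3] w 1.003 gf 0.0
0.26 [ 0.689 -0.235  0.26 ] [ 0.523 -0.17   0.26 ] 0.17791745532197076 0.08158549682540792 -21.36149265800627 -110.16778253210624
0.27 [ 0.686 -0.232  0.27 ] [ 0.522 -0.168  0.27 ] 0.17563431100845972 0.08053854242284628 -21.36149265800627 -110.16778253210626
0.28 [ 0.682 -0.229  0.28 ] [ 0.521 -0.166  0.28 ] 0.17335116669494868 0.07949158802028461 -21.36149265800627 -110.16778253210622
bar [array([ 0.6102, -0.1917,  0.11  ]), array([ 0.5925, -0.2489,  0.11  ])] top bar [array([ 0.6139, -0.1816,  0.113 ]), array([ 0.6002, -0.2232,  0.113 ])]
```

```bash
python3 plan.py .564 .270 .19 0 0 32
```

```text
32 rows [-0.899, 0.185, 0.057] [0.0, -0.0, 0.603] t 1.8 at [0.1387 0.6094 0.2267] f [ 0.9 -0.6  0.5] w 1.001 gf 0.0
```

```bash
for i in 1 2 3 4; do python3 -m handwheel '[[-0.9,0.185,0.057,0,0,0.603],[-0.9,0.185,0.057,0,0,0.603],[-0.9,0.185,0.057,0,0,0.603],[-0.9,0.185,0.057,0,0,0.603],[-0.9,0.185,0.057,0,0,0.603],[-0.9,0.185,0.057,0,0,0.603],[-0.9,0.185,0.057,0,0,0.603],[-0.9,0.185,0.057,0,0,0.603]]' 1 40; done | tail -1
python3 plan.py .564 .270 .19 0
python3 - <<'E'
from h import *
c=get_image('wrist'); save(c,'w1')
for k,z in [('scraper_handle',.101),('scraper',.045)]:
    t=trace(k,'wrist'); 
    if t:
        vs,us=np.nonzero(t[0]['region']); P=np.array([at_z(c,u,v,z)[:2] for u,v in zip(us,vs)])*1000
        print(k,t[0]['score'],cv2.minAreaRect(P.astype(np.float32)))
E
```

```text
gripper_force: 0.0
1 rows [0.106, -0.041, 0.008] [0.001, -0.001, -0.063] t 4.47 at [0.5648 0.2679 0.1902] f [0.4 0.2 0.6] w 0.999 gf 0.0
scraper_handle 0.86 ((567.465087890625, 275.1445007324219), (102.58158111572266, 13.864734649658203), 87.88945770263672)
scraper 0.9 ((567.2977905273438, 272.5032043457031), (149.21974182128906, 23.74545669555664), 87.86454772949219)
```

View pics/w1.png

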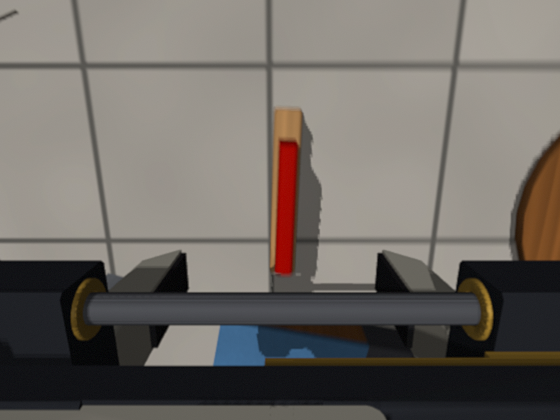

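The wrist view shows the whole red bar from (288,142) to (285,273) between the open fingers; its sizes fit, so the scraper is at (0.567, 0.274) with yaw −2.1°.

```bash
python3 plan.py .567 .274 .076 -2.1 0 8
```

```text
8 rows [0.044, 0.011, 0.715] [0.0, 0.001, 0.057] t 4.62 at [0.5651 0.267  0.1904] f [-0.6  0.5 -0.4] w 1.001 gf 0.0
```

```bash
python3 -m handwheel '[[0.044,0.011,0.715,0,0,0.057],[0.044,0.011,0.715,0,0,0.057],[0.044,0.011,0.715,0,0,0.057],[0.044,0.011,0.715,0,0,0.057],[0.044,0.011,0.715,0,0,0.057],[0.044,0.011,0.715,0,0,0.057],[0.044,0.011,0.715,0,0,0.057],[0.044,0.011,0.715,0,0,0.057]]' 1 40 |tail -1
python3 plan.py .567 .274 .076 -2.1
python3 -m handwheel '[[0,0,0,0,0,0],[0,0,0,0,0,0],[0,0,0,0,0,0],[0,0,0,0,0,0],[0,0,0,0,0,0],[0,0,0,0,0,0]]' 0 50 
python3 plan.py .567 .274 .076 -2.1
```

```text
gripper_force: 0.0
1 rows [-0.188, 0.064, -0.045] [-0.004, -0.012, 0.082] t 5.28 at [0.5658 0.2778 0.0751] f [-0.6  0.   0.9] w 0.998 gf 0.0
clock: 5.78
position: [0.5666, 0.2769, 0.0766]
ee_rot: [2.257, 2.186, 0.002]
force: [-0.8, -0.9, -0.7]
width: 0.611
gripper_force: 0.0
1 rows [-0.146, 0.025, 0.031] [0.014, -0.012, 0.067] t 5.78 at [0.5666 0.2769 0.0766] f [-0.8 -0.9 -0.7] w 0.611 gf 0.0
```

```bash
python3 -m handwheel '[[0,0,0,0,0,0],[0,0,0,0,0,0],[0,0,0,0,0,0],[0,0,0,0,0,0],[0,0,0,0,0,0],[0,0,0,0,0,0],[0,0,0,0,0,0],[0,0,0,0,0,0]]' 0 50 | tail -2
python3 -m handwheel '[[0,0,-0.3,0,0,0],[0,0,-0.8,0,0,0],[0,0,-0.8,0,0,0],[0,0,-0.8,0,0,0],[0,0,-0.8,0,0,0],[0,0,-0.8,0,0,0],[0,0,0,0,0,0],[0,0,0,0,0,0]]'
python3 plan.py .503 .057 .165 -11.4 0 16
```

```text
width: 0.142
gripper_force: 50.0
clock: 7.12
position: [0.5665, 0.2769, 0.1624]
ee_rot: [2.256, 2.186, 0.002]
force: [-0.5, -0.6, -3.1]
width: 0.149
gripper_force: 50.0
16 rows [-0.706, -0.122, -0.009] [0.001, -0.001, 0.15] t 7.12 at [0.5665 0.2769 0.1624] f [-0.5 -0.6 -3.1] w 0.149 gf 50.0
```

```bash
for i in 1 2; do python3 -m handwheel '[[-0.706,-0.122,-0.009,0,0,0.15],[-0.706,-0.122,-0.009,0,0,0.15],[-0.706,-0.122,-0.009,0,0,0.15],[-0.706,-0.122,-0.009,0,0,0.15],[-0.706,-0.122,-0.009,0,0,0.15],[-0.706,-0.122,-0.009,0,0,0.15],[-0.706,-0.122,-0.009,0,0,0.15],[-0.706,-0.122,-0.009,0,0,0.15]]' ; done | tail -1
python3 -m handwheel '[[0,0,0,0,0,0]]' | tail -1
python3 - <<'E'
from h import *
c=get_image('side'); save(c,'s2')
S=np.array([.562,.045]); a=np.radians(-11.4); M=np.array([[np.cos(a),np.sin(a)],[-np.sin(a),np.cos(a)]])
for n in ['side','top']:
    c=get_image(n)
    for d in place_of('chip1',n)[:5]: print(n,round(d['score'],2),(M@(at_z(c,d['point'][0]*560,d['point'][1]*420,.054)[:2]-S)).round(3))
p=observe(); print(p['position'],M@(p['position'][:2]-S),p['force'])
E
python3 plan.py .503 .057 .124 -11.4 0 8
```

```text
gripper_force: 50.0
gripper_force: 50.0
side 0.59 [-0.019 -0.045]
side 0.53 [ 0.035 -0.036]
side 0.49 [0.037 0.036]
top 0.62 [-0.016 -0.04 ]
top 0.4 [ 0.041 -0.036]
[0.5027942  0.05735767 0.16471963] [-0.06048032  0.0004114 ] [-0.56381324  0.16550999 -2.35038686]
8 rows [-0.002, 0.002, 0.254] [0.0, -0.001, 0.001] t 8.78 at [0.5028 0.0574 0.1647] f [-0.6  0.2 -2.4] w 0.146 gf 50.0
```

View pics/s2.png

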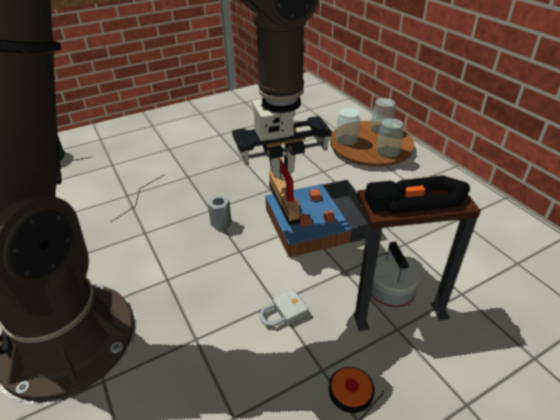

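The scraper (282,200) hangs upright over the near edge of the tile, chips ahead of it. Lower to about 1.5 mm above the tile.

```bash
python3 -m handwheel '[[-0.03,0,0.254,0,0,0],[0,-0.06,0.254,0,0,0],[0,0,0.254,0,0,0],[0,0,0.254,0,0,0],[0,0,0.254,0,0,0],[0,0,0.254,0,0,0],[0,0,0.254,0,0,0],[0,0,0.25,0,0,0]]' | tail -1
python3 -m handwheel '[[0,0,0,0,0,0],[0,0,0,0,0,0]]' 
python3 plan.py .640 .0293 .123 -11.4 0 24
```

```text
gripper_force: 50.0
clock: 9.62
position: [0.5011, 0.0562, 0.1239]
ee_rot: [-2.432, -1.989, 0.001]
force: [1.1, -0.1, -2.7]
width: 0.142
gripper_force: 50.0
24 rows [0.002, 0.295, 0.002] [-0.0, 0.0, -0.0] t 9.62 at [0.5011 0.0562 0.1239] f [ 1.1 -0.1 -2.7] w 0.142 gf 50.0
```

```bash
python3 -m handwheel '[[0,0.1,0.05,0,0,0],[0,0.2,0,0,0,0],[0,0.295,0,0,0,0],[0,0.295,0,0,0,0],[0,0.295,0,0,0,0],[0,0.295,0,0,0,0],[0,0.295,0,0,0,0],[0,0.295,0,0,0,0]]' | grep -E 'force|pos'
for i in 1 2; do python3 -m handwheel '[[0,0.295,0,0,0,0],[0,0.295,0,0,0,0],[0,0.295,0,0,0,0],[0,0.295,0,0,0,0],[0,0.295,0,0,0,0],[0,0.295,0,0,0,0],[0,0.295,0,0,0,0],[0,0.295,0,0,0,0]]' | grep -E 'force|pos'; done
python3 -m handwheel '[[0,0.28,0,0,0,0],[0,0,0,0,0,0],[0,0,0,0,0,0],[0,0,0,0,0,0]]'
python3 - <<'E'
from h import *
S=np.array([.562,.045]); a=np.radians(-11.4); M=np.array([[np.cos(a),np.sin(a)],[-np.sin(a),np.cos(a)]])
for n in ['side','top']:
    c=get_image(n); save(c,n+'3')
    for d in place_of('chip1',n)[:5]: print(n,round(d['score'],2),[d['point'][0]*560//1,d['point'][1]*420//1],(M@(at_z(c,d['point'][0]*560,d['point'][1]*420,.014)[:2]-S)).round(3))
p=observe(); print(M@(p['position'][:2]-S))
a=cv2.imread('pics/side3.png')[130:280,220:420];b=cv2.imread('pics/top3.png')[80:230,170:370]
cv2.imwrite('pics/b3.png',cv2.resize(np.hstack([a,b]),(800,300)))
E
```

```text
position: [0.5425, 0.0479, 0.1231]
force: [-0.2, -0.1, -1.9]
gripper_force: 50.0
position: [0.5887, 0.0387, 0.1231]
force: [-0.9, -0.5, -2.6]
gripper_force: 50.0
position: [0.635, 0.0293, 0.1232]
force: [-0.5, -0.4, -3.4]
gripper_force: 50.0
clock: 11.95
position: [0.6396, 0.0284, 0.123]
ee_rot: [-2.431, -1.989, 0.0]
force: [-0.5, -0.7, -2.5]
width: 0.146
gripper_force: 50.0
top 0.51 [356.0, 158.0] [ 0.097 -0.25 ]
[ 0.07938508 -0.00086279]
```

View pics/b3.png

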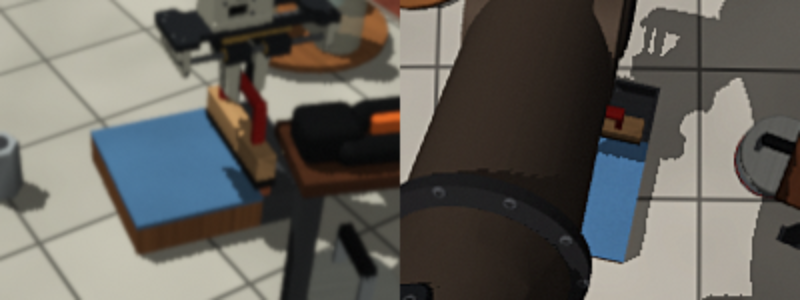

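The tile looks clear; the scraper stands at the trough edge with a chip showing below it at crop (265,188). Lift, take the scraper back and look on the way.

```bash
python3 -m handwheel '[[0,0,-0.5,0,0,0],[0,0,-0.8,0,0,0],[0,-0.2,-0.8,0,0,0],[0,-0.4,-0.4,0,0,0],[0.2,-0.2,0,0,0,0],[0.5,-0.2,0,0,0,0]]' | grep -E 'pos'
python3 plan.py .567 .276 .16 -2.1 0 16
```

```text
position: [0.6224, 0.045, 0.1737]
16 rows [0.696, -0.262, 0.043] [0.001, 0.0, -0.148] t 12.65 at [0.6224 0.045  0.1737] f [-0.2  0.2 -2.4] w 0.147 gf 50.0
```

```bash
for i in 1 2; do python3 -m handwheel '[[0.696,-0.262,0.043,0,0,-0.148],[0.696,-0.262,0.043,0,0,-0.148],[0.696,-0.262,0.043,0,0,-0.148],[0.696,-0.262,0.043,0,0,-0.148],[0.696,-0.262,0.043,0,0,-0.148],[0.696,-0.262,0.043,0,0,-0.148],[0.696,-0.262,0.043,0,0,-0.148],[0.696,-0.262,0.043,0,0,-0.148]]' ; done | tail -1
python3 - <<'E'
from h import *
S=np.array([.562,.045]); a=np.radians(-11.4); M=np.array([[np.cos(a),np.sin(a)],[-np.sin(a),np.cos(a)]])
for n in ['side','top']:
    c=get_image(n); save(c,n+'4')
    for d in place_of('chip1',n)[:5]: print(n,round(d['score'],2),[d['point'][0]*560//1,d['point'][1]*420//1],(M@(at_z(c,d['point'][0]*560,d['point'][1]*420,.014)[:2]-S)).round(3))
a=cv2.imread('pics/side4.png')[130:280,220:420];b=cv2.imread('pics/top4.png')[80:230,170:370]
cv2.imwrite('pics/b4.png',cv2.resize(np.hstack([a,b]),(800,300)))
E
python3 plan.py .567 .276 .078 -2.1 0 8
```

```text
gripper_force: 50.0
side 0.61 [337.0, 207.0] [0.091 0.02 ]
side 0.6 [332.0, 200.0] [0.093 0.052]
side 0.52 [346.0, 217.0] [ 0.097 -0.019]
side 0.51 [347.0, 224.0] [ 0.088 -0.045]
top 0.53 [249.0, 136.0] [0.093 0.028]
top 0.44 [237.0, 137.0] [0.085 0.058]
top 0.4 [276.0, 144.0] [ 0.089 -0.043]
top 0.39 [269.0, 139.0] [ 0.095 -0.022]
8 rows [-0.009, 0.002, 0.508] [-0.0, 0.001, 0.006] t 14.18 at [0.5668 0.2775 0.1593] f [-0.5 -0.2 -1.9] w 0.147 gf 50.0
```

View pics/b4.png

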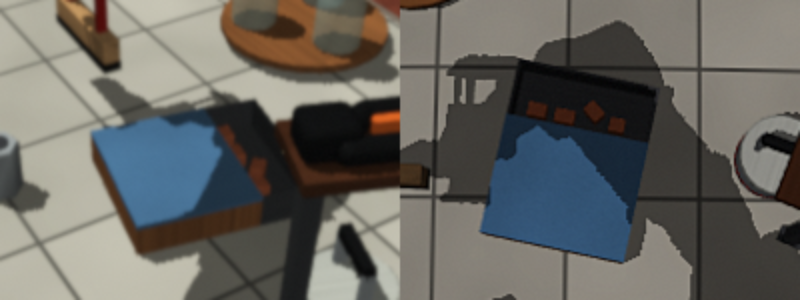

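All four chips lie in the trough (top crop row ~115), the tile is clear. Set the scraper down.

```bash
python3 -m handwheel '[[0,0,0.6,0,0,0],[0,0,0.7,0,0,0],[0,0,0.7,0,0,0],[0,0,0.7,0,0,0],[0,0,0.6,0,0,0],[0,0,0.4,0,0,0],[0,0,0.25,0,0,0],[0,0,0.15,0,0,0]]' | grep -E "pos|force"
python3 -m handwheel '[[0,0,0.05,0,0,0],[0,0,0,0,0,0]]'
```

```text
position: [0.567, 0.2765, 0.0766]
force: [-0.1, 0.5, -2.6]
gripper_force: 50.0
clock: 15.02
position: [0.5673, 0.277, 0.0766]
ee_rot: [2.259, 2.183, 0.001]
force: [-0.1, -0.3, -2.7]
width: 0.15
gripper_force: 50.0
```

```bash
python3 -m handwheel '[[0,0,0.04,0,0,0],[0,0,0,0,0,0]]' | grep -E "pos|^force"; python3 -m handwheel '[[0,0,0.04,0,0,0],[0,0,0,0,0,0]]' | grep -E "pos|^force"
```

```text
position: [0.5673, 0.2772, 0.0761]
force: [-0.7, 0.1, -2.4]
position: [0.5677, 0.2773, 0.0757]
force: [-0.1, -0.3, 6.2]
```

Contact; release, then go up.

```bash
python3 -m handwheel '[[0,0,0,0,0,0],[0,0,0,0,0,0],[0,0,0,0,0,0],[0,0,0,0,0,0],[0,0,0,0,0,0],[0,0,0,0,0,0],[0,0,0,0,0,0],[0,0,0,0,0,0]]' 1 | grep -E "width|^force"
python3 -m handwheel '[[0,0,-0.3,0,0,0],[0,0,-0.7,0,0,0],[0,0,-0.9,0,0,0],[0,0,-0.9,0,0,0],[0,0,-0.9,0,0,0],[0,0,-0.9,0,0,0],[0,0,-0.9,0,0,0],[0,0,-0.9,0,0,0]]' | grep -E "pos|width|^force"
python3 -m handwheel '[[-0.8,0,0,0,0,0],[-0.9,0,0,0,0,0],[-0.9,0,0,0,0,0],[-0.9,0,0,0,0,0]]' | tail -1
python3 - <<'E'
from h import *
for n in ['top','side']:
    c=get_image(n)
    for k,z in [('scraper',0),('scraper_handle',.095),('tin',0),('tin_handle',.104),('rack',0)]:
        for d in place_of(k,n)[:2]: print(n,k,round(d['score'],2),at_z(c,d['point'][0]*560,d['point'][1]*420,z).round(4))
E
python3 plan.py .62 -.06 .20 -18 35 20
```

```text
force: [-0.7, -0.9, -0.1]
width: 0.677
position: [0.567, 0.2769, 0.2042]
force: [0.3, -0.3, 0.8]
width: 1.0
gripper_force: 0.0
top scraper 0.78 [0.5678 0.2724 0.    ]
top scraper 0.39 [0.6592 0.0563 0.    ]
top tin 0.68 [ 0.6023 -0.212   0.    ]
top tin_handle 0.63 [ 0.6082 -0.2207  0.104 ]
top tin_handle 0.16 [ 0.4044 -0.1291  0.104 ]
side scraper 0.73 [0.5644 0.2625 0.    ]
side scraper 0.25 [ 0.4037 -0.1553  0.    ]
side scraper_handle 0.76 [0.5813 0.276  0.095 ]
side tin 0.59 [ 0.6096 -0.2142  0.    ]
side tin 0.31 [0.6738 0.1006 0.    ]
side tin_handle 0.57 [0.3507 0.027  0.104 ]
side tin_handle 0.55 [ 0.606  -0.2245  0.104 ]
side rack 0.61 [ 0.6097 -0.2104 -0.    ]
20 rows [-0.62, 0.249, 0.189] [0.061, -0.435, 0.195] t 17.62 at [0.5646 0.2075 0.2027] f [ 0.9 -0.3  0.3] w 0.995 gf 0.0
```

```bash
python3 plan.py .635 -.105 .22 -18 35 24
```

```text
24 rows [-0.614, 0.253, 0.143] [0.051, -0.362, 0.162] t 17.62 at [0.5646 0.2075 0.2027] f [ 0.9 -0.3  0.3] w 0.995 gf 0.0
```

```bash
for i in 1 2 3; do python3 -m handwheel '[[-0.614,0.253,0.143,0.051,-0.362,0.162],[-0.614,0.253,0.143,0.051,-0.362,0.162],[-0.614,0.253,0.143,0.051,-0.362,0.162],[-0.614,0.253,0.143,0.051,-0.362,0.162],[-0.614,0.253,0.143,0.051,-0.362,0.162],[-0.614,0.253,0.143,0.051,-0.362,0.162],[-0.614,0.253,0.143,0.051,-0.362,0.162],[-0.614,0.253,0.143,0.051,-0.362,0.162]]' | grep -E 'pos|^force'; done
python3 - <<'E'
from h import *
for n in ['wrist','side','top']:
    c=get_image(n); save(c,n+'5')
    for k,z in [('tin',0),('tin_handle',.104)]:
        for d in place_of(k,n)[:1]: print(n,k,round(d['score'],2),[d['point'][0]*560//1,d['point'][1]*420//1],at_z(c,d['point'][0]*560,d['point'][1]*420,z).round(4))
    for t in trace('tin_handle',n)[:1]:
        if n!='top':
            vs,us=np.nonzero(t['region']); print(cv2.boxPoints(cv2.minAreaRect(np.c_[us,vs].astype(np.float32))).tolist())
E
python3 plan.py .6257 -.1565 .195 -18 35
```

```text
position: [0.5978, 0.1032, 0.1882]
force: [0.2, 0.8, -0.3]
position: [0.6208, -0.0025, 0.1941]
force: [0.2, -0.2, 0.8]
position: [0.6349, -0.1068, 0.2205]
force: [0.2, -0.1, -0.6]
wrist tin_handle 0.89 [286.0, 220.0] [ 0.6049 -0.213   0.104 ]
[[276.656005859375, 248.92098999023438], [278.13153076171875, 167.76602172851562], [293.962646484375, 168.05386352539062], [292.48712158203125, 249.20883178710938]]
side tin 0.76 [389.0, 285.0] [ 0.6125 -0.2055  0.    ]
side tin_handle 0.84 [396.0, 252.0] [ 0.6066 -0.2103  0.104 ]
[[380.5082092285156, 248.47402954101562], [396.2288513183594, 240.27194213867188], [415.0044860839844, 276.2585754394531], [399.2838439941406, 284.4606628417969]]
top tin 0.75 [353.0, 158.0] [ 0.6093 -0.2128  0.    ]
top tin_handle 0.61 [365.0, 152.0] [ 0.6044 -0.22    0.104 ]
3 rows [-0.464, 0.12, 0.835] [0.0, -0.003, -0.0] t 20.22 at [ 0.6348 -0.1053  0.2201] f [-0.3 -0.3  0.5] w 1.001 gf 0.0
```

View pics/wrist5.png

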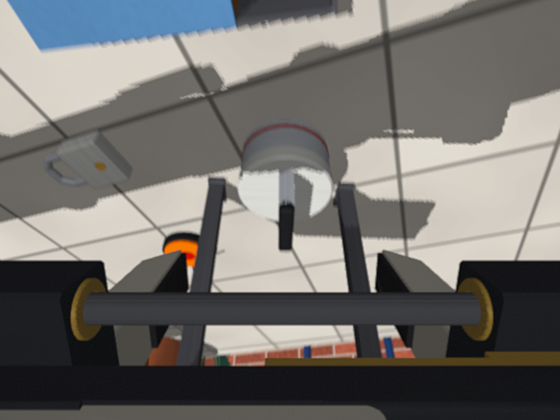

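The wrist view shows the tin at (287,180) between the posts, its black bar running vertically from (287,204) to (286,249), between the fingers.

Run:
```python
from h import *
c=get_image('wrist'); I=c['image'].astype(int).sum(2)
pts=[]
for v in range(200,254,3):
    us=[u for u in range(268,306) if I[v,u]<110]
    if us: pts.append((np.mean([min(us),max(us)]),v)); print(v,min(us),max(us),at_z(c,pts[-1][0],v,.108)[:2].round(4),end=' | ')
P=np.array([at_z(c,u,v,.11)[:2] for u,v in pts if 212<v<246]); f=cv2.fitLine(P.astype(np.float32),2,0,.01,.01).ravel(); print('\n',f,np.degrees(np.arctan2(f[1],f[0])))
print('tcp axis', [proj(c,p) for p in [observe()['position'],observe()['position']+.1*rot(observe()['ee_rot'])[:,2]]])
for t in trace('tin_handle','wrist')[:1]:
    vs,us=np.nonzero(t['region']); print([(v,us[vs==v].min(),us[vs==v].max()) for v in range(168,252,8) if (vs==v).any()])
```

```text
206 280 293 [ 0.613  -0.1863] | 209 280 293 [ 0.6118 -0.1902] | 212 280 293 [ 0.6105 -0.1942] | 215 280 292 [ 0.6088 -0.1981] | 218 280 292 [ 0.6075 -0.2023] | 221 280 292 [ 0.6062 -0.2065] | 224 279 292 [ 0.6044 -0.2107] | 227 280 292 [ 0.6034 -0.2152] | 230 280 291 [ 0.6015 -0.2196] | 233 280 291 [ 0.6001 -0.2243] | 236 280 291 [ 0.5986 -0.229 ] | 239 280 290 [ 0.5966 -0.2337] | 242 280 290 [ 0.595  -0.2386] | 245 280 290 [ 0.5934 -0.2437] | 248 280 290 [ 0.5917 -0.2489] | 
 [ 0.3235936   0.9461962   0.6021984  -0.21754771] 71.119606
tcp axis [array([281.06611928, 270.362913  ]), array([281.47055422, 213.75415902])]
[(176, np.int64(279), np.int64(293)), (184, np.int64(279), np.int64(293)), (192, np.int64(279), np.int64(294)), (200, np.int64(279), np.int64(295)), (208, np.int64(279), np.int64(295)), (216, np.int64(278), np.int64(294)), (224, np.int64(278), np.int64(293)), (232, np.int64(279), np.int64(293)), (240, np.int64(278), np.int64(293)), (248, np.int64(279), np.int64(292))]
```

```bash
python3 plan.py .6127 -.1937 .1375 -18.9 35 6
```

```text
6 rows [-0.225, 0.057, 0.998] [0.022, -0.001, 0.03] t 20.32 at [ 0.6348 -0.1054  0.2201] f [ 0.6 -0.  -0.3] w 1.001 gf 0.0
```

```bash
python3 -m handwheel '[[-0.225,0.057,0.99,0.022,0,0.03],[-0.225,0.057,0.99,0.022,0,0.03],[-0.225,0.057,0.99,0.022,0,0.03],[-0.225,0.057,0.99,0.022,0,0.03],[-0.225,0.057,0.99,0.022,0,0.03],[-0.225,0.057,0.99,0.022,0,0.03],[0,0,0,0,0,0]]' 1 | grep -E 'pos|^force'; python3 plan.py .6015 -.2263 .0884 -18.9 35 6
python3 - <<'E'
from h import *
c=get_image('wrist'); save(c,'w6')
for k,z in [('tin_handle',.104)]:
    for d in place_of(k,'wrist')[:1]: print(k,round(d['score'],2),[d['point'][0]*560//1,d['point'][1]*420//1],at_z(c,d['point'][0]*560,d['point'][1]*420,z).round(4))
    for t in trace(k,'wrist')[:1]:
        vs,us=np.nonzero(t['region']); print([(v,us[vs==v].min(),us[vs==v].max()) for v in range(vs.min(),vs.max()+1,10)],vs.max())
s=observe(); print(proj(c,s['position']+rot(s['ee_rot'])[:,2]*.041))
E
```

```text
position: [0.6098, -0.1966, 0.1366]
force: [-1.3, -1.0, 0.4]
6 rows [0.021, 0.016, 0.476] [-0.013, 0.006, -0.005] t 20.9 at [ 0.6098 -0.1966  0.1366] f [-1.3 -1.   0.4] w 0.999 gf 0.0
tin_handle 0.59 [282.0, 238.0] [ 0.6036 -0.2156  0.104 ]
[(152, np.int64(279), np.int64(290)), (162, np.int64(269), np.int64(293)), (172, np.int64(269), np.int64(294)), (182, np.int64(270), np.int64(293)), (192, np.int64(269), np.int64(294)), (202, np.int64(268), np.int64(294)), (212, np.int64(268), np.int64(294)), (222, np.int64(268), np.int64(294)), (232, np.int64(269), np.int64(293)), (242, np.int64(270), np.int64(293)), (252, np.int64(270), np.int64(292)), (262, np.int64(271), np.int64(292)), (272, np.int64(271), np.int64(292))] 278
[285.34526352 238.95869509]
```

View pics/w6.png

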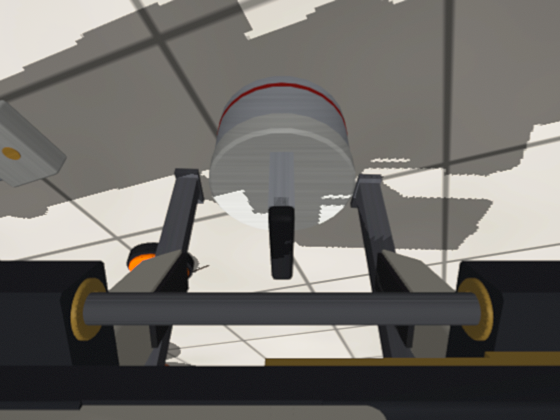

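The bar (270–293, 207–278) is centred between the fingers, straight in the closing gap. Advance and grip.

```bash
python3 -m handwheel '[[0.02,0,0.476,0,0,0],[0.02,0,0.476,0,0,0],[0.02,0,0.476,0,0,0],[0.02,0,0.476,0,0,0],[0.02,0,0.476,0,0,0],[0.02,0,0.476,0,0,0],[0,0,0,0,0,0],[0,0,0,0,0,0]]' 1 | grep -E 'pos|^force'
python3 -m handwheel '[[0,0,0,0,0,0],[0,0,0,0,0,0],[0,0,0,0,0,0],[0,0,0,0,0,0],[0,0,0,0,0,0],[0,0,0,0,0,0],[0,0,0,0,0,0],[0,0,0,0,0,0]]' 0 60 | tail -2
python3 -m handwheel '[[0,0,0,0,0,0],[0,0,0,0,0,0],[0,0,0,0,0,0],[0,0,0,0,0,0],[0,0,0,0,0,0],[0,0,0,0,0,0],[0,0,0,0,0,0],[0,0,0,0,0,0]]' 0 60 
python3 plan.py .6015 -.2263 .1084 -18.9 35 8
```

```text
position: [0.6023, -0.2229, 0.0895]
force: [0.1, -0.3, 0.1]
width: 0.468
gripper_force: 0.0
clock: 23.05
position: [0.6025, -0.2223, 0.0898]
ee_rot: [2.2, 1.572, -0.694]
force: [-1.1, 0.1, -1.2]
width: 0.148
gripper_force: 60.0
8 rows [-0.088, 0.002, -0.081] [-0.002, -0.001, 0.0] t 23.05 at [ 0.6025 -0.2223  0.0898] f [-1.1  0.1 -1.2] w 0.148 gf 60.0
```

```bash
python3 -m handwheel '[[-0.03,0,-0.04,0,0,0],[-0.072,0,-0.102,0,0,0],[-0.072,0,-0.102,0,0,0],[-0.072,0,-0.102,0,0,0],[-0.072,0,-0.102,0,0,0],[-0.072,0,-0.102,0,0,0],[-0.072,0,-0.102,0,0,0],[0,0,0,0,0,0]]' | grep -E 'pos|force|wid'
python3 plan.py .610 -.20 .1065 -18.9 35 8
```

```text
position: [0.6031, -0.2227, 0.1066]
force: [-1.2, -0.2, -4.4]
width: 0.144
gripper_force: 60.0
8 rows [0.122, -0.005, -0.084] [0.001, -0.001, -0.001] t 23.72 at [ 0.6031 -0.2227  0.1066] f [-1.2 -0.2 -4.4] w 0.144 gf 60.0
```

```bash
python3 -m handwheel '[[0.15,0,-0.1,0,0,0],[0.3,0,-0.21,0,0,0],[0.4,0,-0.28,0,0,0],[0.4,0,-0.28,0,0,0],[0.4,0,-0.28,0,0,0],[0.4,0,-0.28,0,0,0],[0.4,0,-0.28,0,0,0],[0.3,0,-0.25,0,0,0]]' | grep -E 'pos|force|wid'
python3 -m handwheel '[[0,0,-0.3,0,0,0],[-0.1,0,-0.4,0,0,0],[-0.2,0,-0.4,0,0,0],[-0.25,0,-0.4,0,0,0],[-0.25,0,-0.4,0,0,0],[-0.25,0,-0.4,0,0,0],[-0.25,0,-0.4,0,0,0],[-0.2,0,-0.25,0,0,0]]' | grep -E 'pos|force|wid'
python3 plan.py .559 .038 .175 -18.9 35 16
```

```text
position: [0.6253, -0.1568, 0.1062]
force: [-0.4, 0.1, -5.7]
width: 0.148
gripper_force: 60.0
position: [0.628, -0.1501, 0.1738]
force: [0.6, 0.2, -5.0]
width: 0.148
gripper_force: 60.0
16 rows [0.396, -0.395, -0.282] [0.001, -0.001, -0.001] t 25.05 at [ 0.628  -0.1501  0.1738] f [ 0.6  0.2 -5. ] w 0.148 gf 60.0
```

```bash
python3 -m handwheel '[[0.2,-0.2,-0.14,0,0,0],[0.396,-0.395,-0.282,0,0,0],[0.396,-0.395,-0.282,0,0,0],[0.396,-0.395,-0.282,0,0,0],[0.396,-0.395,-0.282,0,0,0],[0.396,-0.395,-0.282,0,0,0],[0.396,-0.395,-0.282,0,0,0],[0.396,-0.395,-0.282,0,0,0]]' | grep -E 'pos|^force'
python3 -m handwheel '[[0.396,-0.395,-0.282,0,0,0],[0.396,-0.395,-0.282,0,0,0],[0.396,-0.395,-0.282,0,0,0],[0.396,-0.395,-0.282,0,0,0],[0.396,-0.395,-0.282,0,0,0],[0.396,-0.395,-0.282,0,0,0],[0.396,-0.395,-0.282,0,0,0],[0.2,-0.2,-0.14,0,0,0]]' | grep -E 'pos|^force'
python3 -m handwheel '[[0.2,-0.2,-0.14,0,0,0],[0.15,-0.15,-0.1,0,0,0],[0,0,0,0,0,0]]' | grep -E 'pos|^force'
python3 - <<'E'
from h import *
s=observe(); zb=s['position'][2]-.0898; print(s['position'],zb)
for n in ['side','wrist','top']:
    c=get_image(n); save(c,n+'7')
    for k,z in [('tin',zb),('tin_handle',zb+.104)]:
        for d in place_of(k,n)[:1]: print(n,k,round(d['score'],2),[d['point'][0]*560//1,d['point'][1]*420//1],at_z(c,d['point'][0]*560,d['point'][1]*420,z).round(4))
a=cv2.imread('pics/side7.png')[80:290,180:420];cv2.imwrite('pics/s7.png',cv2.resize(a,(686,600),interpolation=2))
E
python3 plan.py .559 .038 .14 -18.9 35 8
```

```text
position: [0.5948, -0.0601, 0.1726]
force: [-0.5, 0.1, -5.6]
position: [0.5624, 0.029, 0.1729]
force: [0.2, 0.7, -6.3]
position: [0.5588, 0.0378, 0.173]
force: [0.2, 0.9, -5.5]
[0.55876376 0.03780233 0.17300917] 0.08320916652890827
side tin 0.65 [309.0, 198.0] [0.5673 0.0403 0.0832]
side tin_handle 0.58 [309.0, 159.0] [0.5678 0.0467 0.1872]
wrist tin 0.98 [280.0, 143.0] [0.5596 0.0402 0.0832]
wrist tin_handle 0.61 [278.0, 293.0] [0.559  0.0397 0.1872]
top tin 0.94 [254.0, 169.0] [0.5648 0.0375 0.0832]
top tin_handle 0.6 [252.0, 161.0] [0.5664 0.0387 0.1872]
8 rows [0.126, -0.003, 0.165] [-0.001, -0.0, -0.001] t 27.08 at [0.559  0.0365 0.1732] f [-0.6 -0.1 -5.5] w 0.149 gf 60.0
```

View pics/s7.png

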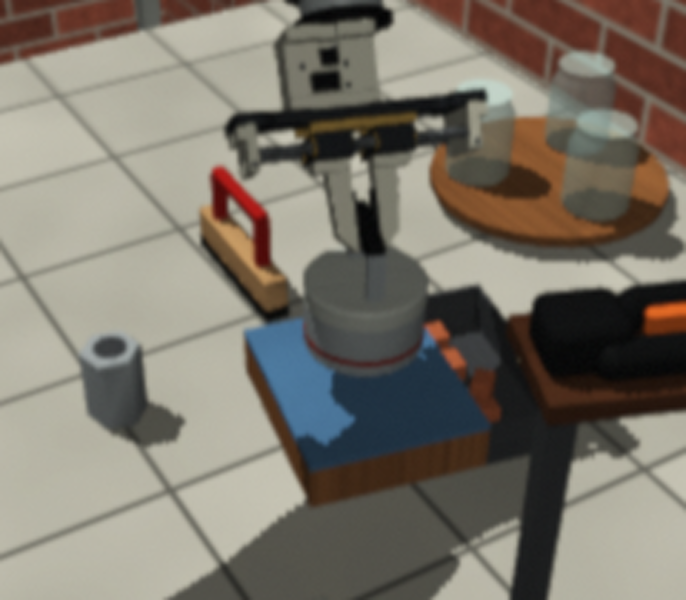

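The tin hangs level above the tile, scraper stands upright, chips in the trough. Lower it.

```bash
python3 -m handwheel '[[0.18,0,0.2,0,0,0],[0.18,0,0.21,0,0,0],[0.18,0,0.21,0,0,0],[0.18,0,0.2,0,0,0],[0.16,0,0.18,0,0,0],[0.13,0,0.15,0,0,0],[0.1,0,0.11,0,0,0],[0.06,0,0.08,0,0,0]]' | grep -E 'pos|^force'
python3 -m handwheel '[[0.023,0,0.033,0,0,0],[0,0,0,0,0,0]]' | grep -E 'pos|^force'
python3 -m handwheel '[[0.023,0,0.033,0,0,0],[0,0,0,0,0,0]]' | grep -E 'pos|^force'
```

```text
position: [0.5601, 0.0405, 0.1373]
force: [0.3, 0.1, -5.1]
position: [0.5601, 0.0404, 0.1369]
force: [-0.4, 1.2, -5.4]
position: [0.5602, 0.0405, 0.1363]
force: [-0.3, -0.1, -5.7]
```

```bash
python3 -m handwheel '[[0.023,0,0.033,0,0,0],[0,0,0,0,0,0]]' | grep -E 'pos|^force'
python3 -m handwheel '[[0.017,0,0.025,0,0,0],[0,0,0,0,0,0]]' | grep -E 'pos|^force'
python3 -m handwheel '[[0.012,0,0.016,0,0,0],[0,0,0,0,0,0]]' | grep -E 'pos|^force'
```

```text
position: [0.5602, 0.0405, 0.1354]
force: [1.0, -0.5, -5.0]
position: [0.5601, 0.0404, 0.1348]
force: [0.9, 1.2, -5.0]
position: [0.5602, 0.0405, 0.1347]
force: [-1.4, 1.6, -1.7]
```

```bash
python3 -m handwheel '[[0.01,0,0.014,0,0,0],[0,0,0,0,0,0]]' | grep -E 'pos|^force'
python3 -m handwheel '[[0,0,0,0,0,0],[0,0,0,0,0,0],[0,0,0,0,0,0],[0,0,0,0,0,0],[0,0,0,0,0,0],[0,0,0,0,0,0],[0,0,0,0,0,0],[0,0,0,0,0,0]]' 0.6 | grep -E 'wid|pos|^force'
python3 -m handwheel '[[0,0,-0.2,0,0,0],[0,0,-0.5,0,0,0],[0,0,-0.8,0,0,0],[0,0,-0.9,0,0,0],[0,0,-0.9,0,0,0],[0,0,-0.9,0,0,0],[0,0,-0.9,0,0,0],[0,0,-0.9,0,0,0]]' | grep -E 'wid|pos|^force'
python3 -m handwheel '[[0,0,-0.6,0,0,0],[0,0,0,0,0,0],[0,0,0,0,0,0]]' | tail -1
python3 - <<'E'
from h import *
S=np.array([.562,.045]); a=np.radians(-11.4); M=np.array([[np.cos(a),np.sin(a)],[-np.sin(a),np.cos(a)]])
for n in ['side','top','wrist']:
    c=get_image(n); save(c,n+'8')
    for k,z in [('tin',.045),('tin_handle',.149),('scraper',0)]:
        for d in place_of(k,n)[:1]: print(n,k,round(d['score'],2),at_z(c,d['point'][0]*560,d['point'][1]*420,z).round(4))
    for d in place_of('chip1',n)[:4]: print(n,round(d['score'],2),(M@(at_z(c,d['point'][0]*560,d['point'][1]*420,.014)[:2]-S)).round(3))
a=cv2.imread('pics/side8.png')[80:290,180:420];cv2.imwrite('pics/s8.png',cv2.resize(a,(686,600),interpolation=2))
E
```

```text
position: [0.5601, 0.0405, 0.1346]
force: [-3.1, 2.9, 5.2]
position: [0.5602, 0.0404, 0.1341]
force: [0.1, 0.5, 0.1]
width: 0.598
position: [0.5827, 0.1066, 0.2339]
force: [1.5, -0.1, 0.3]
width: 0.604
gripper_force: 0.0
side tin 0.84 [0.5664 0.048  0.045 ]
side tin_handle 0.81 [0.5611 0.0475 0.149 ]
side scraper 0.93 [0.57   0.2664 0.    ]
side 0.58 [ 0.091 -0.041]
side 0.49 [0.087 0.016]
side 0.48 [ 0.095 -0.021]
side 0.46 [0.089 0.044]
top tin 0.68 [0.5515 0.0529 0.045 ]
top tin_handle 0.66 [0.561  0.0392 0.149 ]
top 0.56 [0.094 0.057]
top 0.49 [0.088 0.021]
top 0.48 [ 0.094 -0.045]
top 0.41 [ 0.097 -0.015]
wrist tin 0.86 [0.561 0.045 0.045]
wrist tin_handle 0.67 [0.5621 0.0492 0.149 ]
wrist scraper 0.29 [0.3844 0.1563 0.    ]
wrist 0.8 [0.091 0.052]
wrist 0.7 [0.089 0.02 ]
wrist 0.69 [ 0.103 -0.015]
wrist 0.65 [-0.002 -0.025]
```

View pics/s8.png

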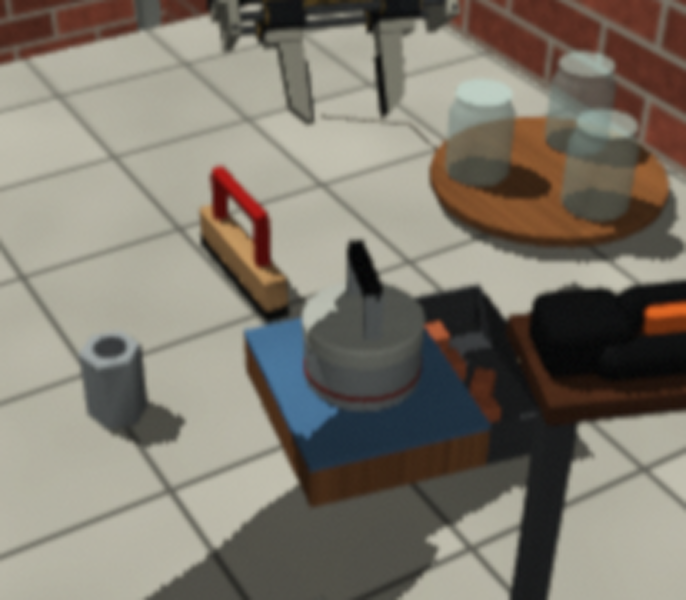

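The tin stands upright in the middle of the tile, the chips are in the trough, the scraper is upright and the gripper is clear. Hand in.

```bash
python3 -c "
from cell import sign_off,observe
print(sign_off())"
```

```text
the job is handed in; nothing more can be done
None
```

I've handed the job in (the sign-off gave no verdict): the four chips are in the trough, the scraper is upright on the table, and the tin stands upright in the middle of the swept tile.

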